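# Load the inspection box and hold its lid open

### The job

Stand the plain black lens tube upright in the open drawer of the inspection box and push the drawer fully shut. Then raise the box's lid by its bar handle to 40 degrees and keep it there, so that a colleague can look in: the lid falls shut when let go, so finish while still holding it. Leave the post holder and the brass nut where they are.

Things in the scene. Friction and masses are not known exactly. Their poses are not given: they have to be found in the camera images.
- inspection_box: Dark steel box with aluminium drawer and aluminium lid, bolted to the table: 160 mm deep (x), 160 mm wide (y; 188 mm over its low foot flanges), 75 mm high without the lid. Origin: centre of its underside, on the table. Its front, with the drawer, faces its own -x (towards the robot, turned by up to about 11 degrees); +y is its left, +z up. A 7 mm high rail runs over the drawer opening at the front, its lower edge 68 mm above the table.
- drawer (a joint): Drawer opening in m: 0 is fully shut, grows as it slides out along the box's -x, stop at 0.095. Starts 0.078 to 0.093 open. Slides with about 1.2 N of friction and stays where it is left.
- drawer_place (a point): Point on the drawer's inner floor, 40 mm behind the inner face of its front panel and midway across; moves with the drawer; axes as the box's. It is 10 mm above the table. The inner floor is 133 mm wide (y) and reaches from 40 mm in front (-x) of this point to 62 mm behind it; the part behind is under the rail and the lid while the drawer is only partly open. Side and back walls end 26 mm above the floor, the 8 mm thick front panel 56 mm above the floor.
- drawer_handle (a point): Middle of the drawer's bar handle, a level bar along the box's y, 90 mm long and about 10 mm thick, its axis 35 mm in front of the front panel and 45 mm above the table; moves with the drawer.
- cover (a joint): Lid angle in rad: 0 is shut, grows as the front edge rises (40 degrees = 0.698), stop at 1.2. The lid weighs about 0.3 kg (varies by a quarter) and falls shut from every angle; 2 to 3.5 N straight up on its bar handle lifts it.
- cover_bar (a point): Middle of the lid's bar handle: a round level bar, 10 mm thick, along the box's y, on two posts 84 mm apart. With the lid shut it is 115 mm above the table, 34 mm above the lid's top face (81 mm above the table), 55 mm behind the box's front face. Moves with the lid: 103 mm in front of the hinge axis and 40 mm above it while the lid is shut. The round bar can turn between gripping fingers, so they need not tilt with the lid.
- cover_hinge (a point): Middle of the lid's hinge axis, which runs along the box's y at the back of the box: 78 mm behind the box's centre, 75 mm above the table.
- lens_tube: Plain black threaded lens tube standing on end, 30 mm in diameter, 45 mm high, hollow, 50 g. Origin: centre of its underside; z is its long axis, up. No knob on its side. It may start in either of two places, which it swaps with the post holder.
- post_holder: Bystander: black round post holder, 61 mm high and 32 mm across, with a foot flange and a small brass thumbscrew on its side (47 mm over it). Origin: centre of its underside. Not to be moved.
- brass_nut: Bystander: brass knurled nut, 28 mm across, 26 mm high. Origin: centre of its underside. Not to be moved.
Not all that is in view belongs to the job. There is more than one size of the lens_tube; the job needs the smallest.

How it is judged:
On the way, in this order (a step that is already met when the one before it is completed fails the run):
1. the lens tube stands upright on the drawer's floor, let go, before the drawer is shut (x of lens_tube in the frame of drawer_place between -0.04 and 0.065 m and y of lens_tube in the frame of drawer_place between -0.065 and 0.065 m and z of lens_tube in the frame of drawer_place between -0.006 and 0.008 m and angle between lens_tube's own z axis and vertical below 0.15 rad and contact force between the fingers and lens_tube below 0.1 N), for 0.2 s.
2. the drawer is pushed fully shut with the tube standing in it and the lid still down (x of lens_tube in the frame of drawer_place between -0.04 and 0.065 m and y of lens_tube in the frame of drawer_place between -0.065 and 0.065 m and z of lens_tube in the frame of drawer_place between -0.006 and 0.008 m and angle between lens_tube's own z axis and vertical below 0.15 rad and value of joint drawer below 0.006 m and value of joint cover below 0.1 rad), for 0.2 s.
At the end, for the whole second after the job is handed in: The robot's fingers hold the lid still at 40 degrees, give or take 5, with nothing else propping it; the drawer is shut to within 6 mm and the lens tube stands upright (within 8 degrees) in it (all of step 1 and value of joint cover between 0.611 and 0.785 rad and velocity of joint cover between -0.05 and 0.05 rad/s and contact force between the fingers and cover above 0.3 N and contact force between lens_tube and cover below 0.1 N and value of joint drawer below 0.006 m); the arm keeps its last pose, push and grip.
It fails at once if the post holder is moved by more than 25 mm or tipped over (distance of post_holder from where it was at the start of the episode above 0.025 m or angle between post_holder's own z axis and vertical above 0.4 rad).
It fails at once if the brass nut is moved by more than 25 mm or tipped over (distance of brass_nut from where it was at the start of the episode above 0.025 m or angle between brass_nut's own z axis and vertical above 0.4 rad).
It also fails if it takes over 61 s, if anything falls off the work surface, if the arm or the gripper's body presses on something with over 40 N, if the wrist force passes 120 N, or if a joint passes its speed limit or range.

### The arm

A 6-joint arm with a two-finger parallel gripper is mounted at the origin on a cart in front of the work surface, level with it; the furniture and walls round the work are solid. World frame = base frame: x ahead of the robot, y to its left, z up, the work surface at z = 0. Lengths are in m, angles in rad, forces in N, time in s.
With the tool pointing down it reaches from about 0.225 to 0.875 m from the base axis. Payload 3.4 kg.
Tool frame: the origin (TCP) lies where the fingers leave the gripper's body, on its centre line; the fingertips stand 73 mm ahead of it and the grasp point (between the pads) lies 54 mm ahead of it (manip.grip_point_offset is the distance from the TCP to the grasp point, in m); z points along the fingers, y is the line along which they close (so a half turn about z gives the same grasp; the last joint's range is limited). The gripper opens to 85 mm and grips with 20 to 120 N. Pads are 22 mm wide; open, the fingers measure 114 mm over their backs; the gripper's body (76 mm by 85 mm) begins 54 mm behind the grasp point. The pads swing forward as they close: fully open they stand 13 mm farther back than shut.
Start: joints at [1.178, 0.276, 1.505, -0, 1.361, -0.121], TCP at [0.154, 0.554, 0.304] pointing down, gripper open.
Joint ranges: [-2.89, 2.89], [-0.75, 2.08], [0.22, 2.7], [-1.18, 4.32], [0.11, 2.71], [-2.7, 2.7]. Speed limits (rad/s): [2.57, 2.57, 3.14, 3.14, 3.14, 3.14].

### API

Orientations are given as a unit quaternion [w, x, y, z].
In Python, from rig import sensors, cams, manip, spotter gives the robot as it stands.
- The arm moves only by the tool drive_tool, never from a script. Its argument "targets" is a list of rows, each a list of 4 numbers: the shift along the world's x, y, z in m, then the turn about the world's z in degrees. In form: [[dx, dy, dz, spin], ...]. A call has exactly 5 rows; each row shifts and turns the commanded pose from where the row before left it; what a row does not reach is not made up. A row lasts 1/8 s, in which the tool goes at most 62.5 mm and 10.7 degrees, less where a joint would pass 70% of its speed; a pose out of reach is approached as far as the arm can. A call is refused whole if a number of a shift passes 0.0625 or a number of a turn 10.7, either way. A call with a gripper value outside its range is refused whole. "jaw" is the finger opening in m, from 0 to 0.0854, set as the call begins (left out, the last holds). The fingers move at their own pace and stop on an object; "force" is the grip in N (left out, the last holds). Time passes only in rows, so rows that do not move let the fingers close, or fill a call up. It gives the time, the measured TCP pose, the force and the opening at its end, in the units of the state.
- sensors.get_state(): the state, without advancing time (a new reading comes with each control period).
- cams.get_image(name): name is "scene" or "top" or "wrist"; returns a dict with "color" (420x560x3 uint8, red, green, blue), "intrinsics" (3x3 intrinsics, pixels), "R" (3x3) and "t" (3): a world point X has camera coordinates R X + t. Camera axes: x right, y down, z forward; pixel columns grow to the right and rows downward; lengths in m; the calibration is good to about 2 mm. A picture is of the moment at which its call begins. There is no depth.
- manip.sign_off(): hands the job in, once; it reports no verdict.
Trained networks look in the newest picture that a camera, given by its name, has taken for a name from the list of things; names that differ only in an ending like _2 or _b are one class to them, and where a whole thing is asked for, a point or a joint stands for the part that bears it (a point fixed in the world has none). Each returns a list of dicts, best first, with "score" (0 to 1); they miss things now and then, are a little off and sometimes report something else, mostly with a low value. They report only what shows in the picture. A call takes as long as a camera call. They do not tell look-alikes from the thing itself.
- spotter.find_in(query, camera): "point" ([x, y, z] in m, in world coordinates, good to about 4 mm: the middle of the surface that is visible of it).
- spotter.landmark_of(query, camera): "point" ([x, y, z] in m, in world coordinates, good to about 4 mm: a listed point, or the origin of a listed thing).
The state is a dict: "clock": time; "qpos": joint angles; "qd": joint speeds; "effort": joint torques, N m; "position": TCP position; "ee_rot": TCP orientation; "contact_force": force on the tool from outside, world axes, zero at the start; "moment": the same for the moment, N m; "width": finger opening in m.
Only numpy, scipy, OpenCV 4.12 (cv2) and the standard library are available. Lean on these libraries where they do the work, as an engineer would, in place of code of your own. Each camera call takes 0.05 s, during which the arm holds its last target. There are 200 camera calls.

## Working session

There is one attempt and no reset: what is moved stays moved. The work goes in short steps, Python scripts to look and compute and a tool call to move; the robot and the scene stay as the last step left them, time stands still between calls to the robot, and variables do not carry over. Pictures are saved under pics/ and viewed, on a budget of 10 in all, crops included, one or two more only if the job needs it, and the job is handed in when it is done.

Besides the shell and the picture viewer there is one more tool, called as name(argument=value, ...), one argument or row to a line, values as JSON. drive_tool: Moves the arm, as the interface text tells. Its arguments: {"type":"object","properties":{"targets":{"type":"array","items":{"type":"array","items":{"type":"number"}}},"jaw":{"type":"number"},"force":{"type":"number"}},"required":["targets"]}

```bash
mkdir -p pics; python3 - <<'E'
from rig import sensors,cams,spotter,manip
import cv2,numpy as np
s=sensors.get_state();print({k:np.round(v,3) for k,v in s.items()})
for c in ['scene','top']:
    im=cams.get_image(c); cv2.imwrite(f'pics/{c}0.png',im['color'][:,:,::-1])
    print(c,im['intrinsics'].tolist(),im['R'].round(4).tolist(),im['t'].round(4).tolist())
    for q in ['lens_tube','post_holder','brass_nut','inspection_box','drawer_place','drawer_handle','cover_bar','cover_hinge']:
        def pix(p):
            v=im['intrinsics']@(im['R']@np.array(p)+im['t']);return (v[:2]/v[2]).round().tolist()
        print(q,[(np.round(r['point'],3).tolist(),round(r['score'],2),pix(r['point'])) for r in spotter.landmark_of(q,c)])
print(manip.grip_point_offset)
E
```

```text
{'clock': np.float64(0.0), 'qpos': array([ 1.178,  0.277,  1.506, -0.   ,  1.361, -0.121]), 'qd': array([ 0.002, -0.002,  0.   , -0.002,  0.   , -0.   ]), 'effort': array([-3.0000e-03, -4.1677e+01, -2.4580e+01, -0.0000e+00,  1.1000e-02,
       -0.0000e+00]), 'position': array([0.154, 0.554, 0.303]), 'ee_rot': array([-0.   ,  0.135,  0.991, -0.001]), 'contact_force': array([-0.079,  0.063, -0.025]), 'moment': array([-0.034,  0.026, -0.039]), 'width': np.float64(0.085)}
scene [[466.3179069054407, 0.0, 274.0153823663211], [0.0, 466.3179069054407, 203.2271805838646], [0.0, 0.0, 1.0]] [[0.886, -0.4634, 0.0154], [-0.3103, -0.6174, -0.7229], [0.3445, 0.6357, -0.6908]] [-0.6722, 0.0487, 0.9635]
lens_tube [([0.44, -0.372, -0.0], 0.76, [216.0, 279.0]), ([0.436, -0.511, 0.005], 0.63, [245.0, 337.0]), ([0.456, -0.447, 0.002], 0.56, [240.0, 305.0])]
post_holder [([0.572, -0.393, 0.003], 0.9, [283.0, 261.0])]
brass_nut [([0.644, -0.468, 0.002], 0.58, [334.0, 275.0])]
inspection_box [([0.661, -0.168, 0.001], 0.59, [270.0, 180.0])]
drawer_place [([0.534, -0.16, 0.008], 0.83, [218.0, 192.0])]
drawer_
[... 283 characters left out ...]
]] [[0.0237, -0.9997, 0.0041], [-0.999, -0.0238, -0.0379], [0.038, -0.0032, -0.9993]] [-0.3432, 0.5755, 1.3138]
lens_tube [([0.663, -0.162, 0.001], 0.54, [220.0, 185.0]), ([0.436, -0.51, 0.002], 0.44, [352.0, 276.0]), ([0.444, -0.373, 0.001], 0.44, [299.0, 271.0]), ([0.46, -0.444, -0.004], 0.41, [327.0, 266.0])]
post_holder [([0.576, -0.389, 0.0], 0.49, [307.0, 220.0])]
brass_nut [([0.637, -0.47, -0.004], 0.54, [338.0, 198.0])]
inspection_box [([0.662, -0.164, 0.002], 0.78, [221.0, 185.0])]
drawer_place [([0.533, -0.163, 0.011], 0.72, [219.0, 235.0])]
drawer_handle []
cover_bar [([0.636, -0.167, 0.114], 0.73, [216.0, 192.0])]
cover_hinge [([0.739, -0.17, 0.072], 0.66, [221.0, 152.0])]
0.0539
```

```bash
python3 - <<'E'
import cv2,numpy as np
a=cv2.imread('pics/scene0.png');t=cv2.imread('pics/top0.png')
A=cv2.resize(a[110:390,130:400],None,fx=2,fy=2,interpolation=3)
cv2.imwrite('pics/m1.png',A)
B=cv2.resize(t[130:330,150:400],None,fx=3,fy=3,interpolation=3)
cv2.imwrite('pics/m2.png',B)
E
```

```text
(no output)
```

View pics/m1.png

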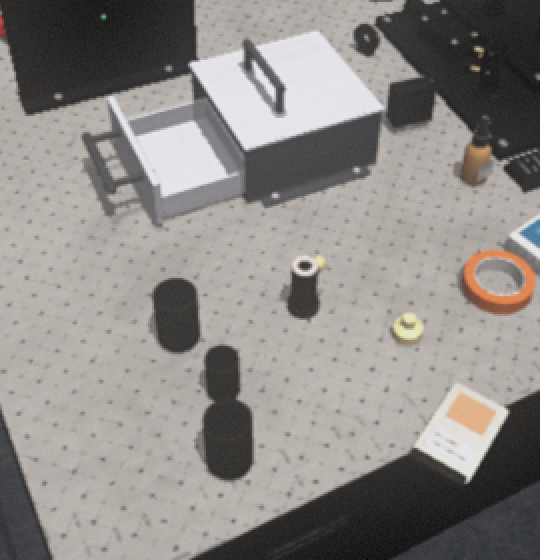

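View pics/m2.png

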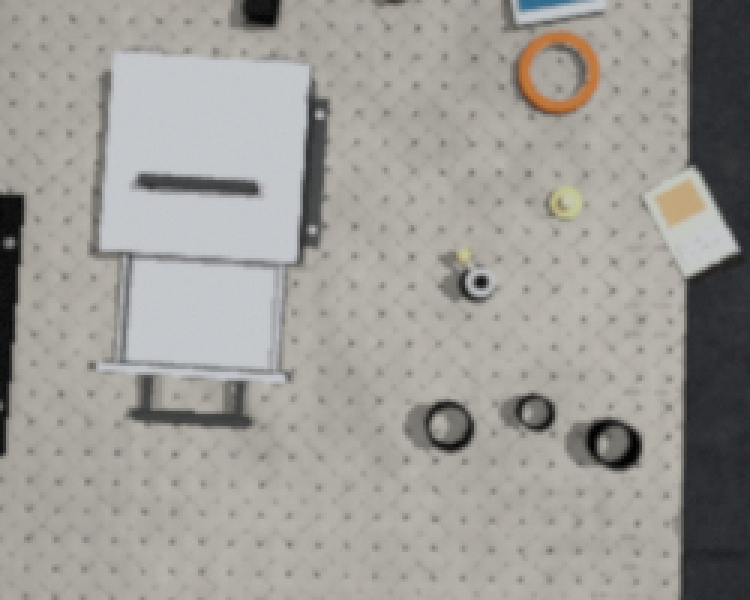

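View pics/scene0.png

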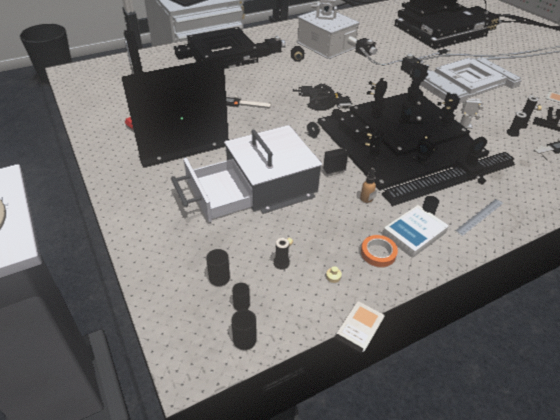

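drive_tool(
  targets=[
    [0.02,-0.05,0,-4],
    [0.02,-0.05,0,-4],
    [0.02,-0.05,0,-4],
    [0.02,-0.05,0,-4],
    [0.02,-0.05,0,-4],
  ],
  jaw=0.07,
  force=30,
)

```text
clock: 1.52
position: [0.2548, 0.3024, 0.3041]
ee_rot: [0.0, 0.306, 0.952, 0.0]
contact_force: [0.6, 0.7, 0.4]
width: 0.0702
```

drive_tool(
  targets=[
    [0,-0.05,0,-4],
    [0,-0.05,0,-4],
    [0,-0.05,0,-4],
    [0,-0.05,0,-4],
    [0,-0.05,0,-4],
  ],
)

```text
clock: 2.15
position: [0.2541, 0.0526, 0.3043]
ee_rot: [0.001, 0.467, 0.884, 0.0]
contact_force: [0.6, -0.7, -0.4]
width: 0.0696
```

drive_tool(
  targets=[
    [0,-0.05,0,-4],
    [0,-0.05,0,-4],
    [0,-0.05,0,-4],
    [0,-0.05,0,-4],
    [0,-0.05,0,-4],
  ],
)

```text
clock: 2.78
position: [0.2539, -0.1978, 0.3043]
ee_rot: [0.001, 0.614, 0.789, 0.0]
contact_force: [0.9, 0.4, 1.0]
width: 0.0701
```

drive_tool(
  targets=[
    [0.035,-0.05,0,-3],
    [0.035,-0.05,0,-3],
    [0.035,-0.05,0,-3],
    [0.035,-0.05,0,-3],
    [0.035,-0.05,0,-2.5],
  ],
)

```text
clock: 3.4
position: [0.4305, -0.4478, 0.3038]
ee_rot: [0.0, 0.708, 0.706, 0.0]
contact_force: [-0.3, -0.0, 1.3]
width: 0.0699
```

```bash
cat > h.py <<'E'
from rig import sensors,cams,spotter,manip
import cv2,numpy as np
from scipy.spatial.transform import Rotation as Ro
def st():
    s=sensors.get_state();R=Ro.from_quat(np.roll(s['ee_rot'],-1)).as_matrix()
    print('t',round(float(s['clock']),2),'pos',np.round(s['position'],4),'yaw',round(np.degrees(np.arctan2(R[1,1],R[0,1])),1),'F',np.round(s['contact_force'],1),'w',round(float(s['width']),4))
def look(cam,qs,name=None,fn='landmark_of'):
    im=cams.get_image(cam)
    if name: cv2.imwrite(f'pics/{name}.png',im['color'][:,:,::-1])
    for q in qs:
        for r in getattr(spotter,fn)(q,cam):
            v=im['intrinsics']@(im['R']@np.array(r['point'])+im['t'])
            print(cam,q,np.round(r['point'],4),round(r['score'],2),(v[:2]/v[2]).round())
    return im
E
python3 - <<'E'
from h import *
st();look('wrist',['lens_tube','post_holder','drawer_place'],'w1')
E
```

```text
t 3.4 pos [ 0.4305 -0.4478  0.3038] yaw -0.2 F [-0.3 -0.   1.3] w 0.0699
wrist lens_tube [ 0.4338 -0.5087 -0.0025] 0.8 [282. 224.]
wrist lens_tube [ 0.4578 -0.4479  0.0019] 0.6 [301. 181.]
wrist lens_tube [ 0.4456 -0.3763  0.0028] 0.6 [292. 124.]
wrist post_holder [ 0.5763 -0.3935  0.0017] 0.84 [396. 138.]
```

View pics/w1.png

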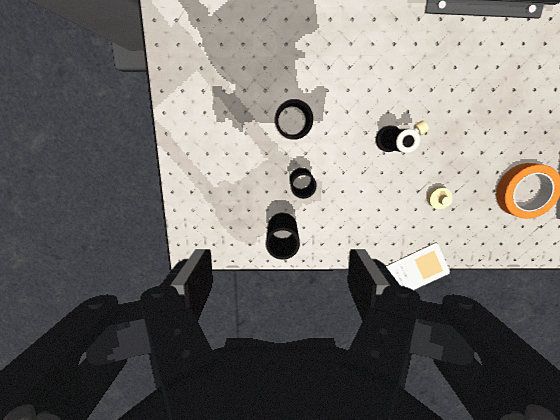

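drive_tool(
  targets=[
    [0.0275,0,-0.045,0],
    [0,0,-0.045,0],
    [0,0,-0.045,0],
    [0,0,-0.045,0],
    [0,0,-0.042,0],
  ],
)

```text
clock: 4.22
position: [0.456, -0.4446, 0.0817]
ee_rot: [0.0, 0.707, 0.707, 0.0]
contact_force: [0.3, -0.8, 0.3]
width: 0.0699
```

drive_tool(
  targets=[
    [0,0,0,0],
    [0,0,0,0],
    [0,0,0,0],
    [0,0,0,0],
    [0,0,0,0],
  ],
  jaw=0.0,
  force=30,
)

```text
clock: 4.85
position: [0.4577, -0.447, 0.0844]
ee_rot: [0.002, 0.708, 0.707, -0.0]
contact_force: [-0.4, 1.0, 6.6]
width: 0.0296
```

drive_tool(
  targets=[
    [0,0,0.02,0],
    [0,0,0.04,0],
    [0,0,0.04,0],
    [0,0,0.04,5],
    [0,0,0,10],
  ],
)

```text
clock: 5.48
position: [0.4582, -0.4476, 0.2271]
ee_rot: [0.005, 0.607, 0.795, -0.001]
contact_force: [0.8, 0.3, -1.0]
width: 0.0296
```

drive_tool(
  targets=[
    [0.01,0.04,0,10],
    [0.01,0.04,0,10],
    [0.01,0.04,0,10],
    [0.01,0.04,0,10],
    [0.01,0.04,0,10],
  ],
)

```text
clock: 6.1
position: [0.5071, -0.2448, 0.2227]
ee_rot: [0.001, 0.214, 0.977, -0.0]
contact_force: [0.2, 0.3, -0.8]
width: 0.0297
```

drive_tool(
  targets=[
    [0.01,0.04,0,10],
    [0.01,0.04,0,10],
    [0.005,0.005,0,2.5],
    [0,0,0,0],
    [0,0,0,0],
  ],
)

```text
clock: 6.72
position: [0.5318, -0.1622, 0.2221]
ee_rot: [0.0, 0.023, 1.0, -0.0]
contact_force: [0.4, -0.3, -0.8]
width: 0.0297
```

```bash
python3 - <<'E'
from h import *
st();look('top',['drawer_place','lens_tube','drawer_handle','cover_bar','cover_hinge'],'t1')
look('scene',['drawer_place','lens_tube'],'s1')
E
```

```text
t 6.72 pos [ 0.5318 -0.1622  0.2221] yaw 87.3 F [ 0.4 -0.3 -0.8] w 0.0297
top drawer_place [ 0.534  -0.1615  0.0102] 0.91 [218. 235.]
top lens_tube [ 4.468e-01 -3.727e-01  4.000e-04] 0.68 [299. 270.]
top lens_tube [ 0.4352 -0.5114 -0.0014] 0.46 [353. 276.]
top drawer_handle [ 0.4478 -0.1613  0.0461] 0.59 [215. 269.]
top drawer_handle [ 0.6603 -0.1638  0.0028] 0.49 [221. 186.]
top cover_bar [ 0.635  -0.1662  0.1149] 0.68 [216. 192.]
top cover_hinge [ 0.7437 -0.1699  0.073 ] 0.93 [221. 150.]
scene drawer_place [ 0.5339 -0.1615  0.0101] 0.96 [218. 192.]
scene lens_tube [ 0.4419 -0.371   0.0012] 0.86 [216. 277.]
scene lens_tube [ 4.371e-01 -5.122e-01  5.000e-04] 0.63 [246. 339.]
scene lens_tube [ 0.5273 -0.1641  0.1423] 0.46 [211. 146.]
```

drive_tool(
  targets=[
    [0.002,0,-0.04,0],
    [0,0,-0.04,0],
    [0,0,-0.03,0],
    [0,0,-0.01,0],
    [0,0,-0.005,0],
  ],
)

```text
clock: 7.8
position: [0.5343, -0.1612, 0.097]
ee_rot: [0.0, 0.022, 1.0, -0.0]
contact_force: [0.5, 0.4, -0.5]
width: 0.0298
```

drive_tool(
  targets=[
    [0,0,-0.001,0],
    [0,0,0,0],
    [0,0,0,0],
    [0,0,0,0],
    [0,0,0,0],
  ],
)

```text
clock: 8.43
position: [0.534, -0.1611, 0.0961]
ee_rot: [0.0, 0.022, 1.0, -0.0]
contact_force: [-0.5, -0.1, 0.3]
width: 0.0296
```

drive_tool(
  targets=[
    [0,0,-0.001,0],
    [0,0,0,0],
    [0,0,-0.001,0],
    [0,0,0,0],
    [0,0,0,0],
  ],
)

```text
clock: 9.05
position: [0.5341, -0.1611, 0.0944]
ee_rot: [0.0, 0.022, 1.0, -0.0]
contact_force: [-0.6, 1.0, 5.4]
width: 0.0295
```

drive_tool(
  targets=[
    [0,0,-0.001,0],
    [0,0,0,0],
    [0,0,0,0],
    [0,0,0,0],
    [0,0,0,0],
  ],
)

```text
clock: 9.68
position: [0.5348, -0.1612, 0.0944]
ee_rot: [0.001, 0.023, 1.0, -0.0]
contact_force: [-1.0, 2.2, 9.9]
width: 0.0297
```

Contact felt; release with a modest opening, then check.

drive_tool(
  targets=[
    [0,0,0.001,0],
    [0,0,0,0],
    [0,0,0,0],
    [0,0,0,0],
    [0,0,0,0],
  ],
  jaw=0.055,
)

```text
clock: 10.3
position: [0.5338, -0.1611, 0.0938]
ee_rot: [-0.0, 0.022, 1.0, 0.0]
contact_force: [-0.4, 0.2, -0.4]
width: 0.0547
```

drive_tool(
  targets=[
    [0,0,0.015,0],
    [0,0,0.03,0],
    [0,0,0.04,0],
    [0,0,0.04,0],
    [0,0,0,0],
  ],
)

```text
clock: 10.92
position: [0.5358, -0.1619, 0.2236]
ee_rot: [0.004, 0.022, 1.0, -0.002]
contact_force: [-0.2, -0.0, -0.7]
width: 0.0551
```

drive_tool(
  targets=[
    [-0.035,0,0,0],
    [-0.035,0.0,0,0],
    [-0.035,0,0,0],
    [-0.035,0,0,0],
    [0,0,0,0],
  ],
  jaw=0.0,
)

```text
clock: 11.55
position: [0.3911, -0.1601, 0.2185]
ee_rot: [-0.001, 0.023, 1.0, 0.001]
contact_force: [0.8, -0.7, -0.1]
width: -0.0002
```

```bash
python3 - <<'E'
from h import *
st();look('top',['lens_tube','drawer_place','drawer_handle'],'t2')
im=look('scene',['lens_tube','drawer_place','drawer_handle'],'s2')
cv2.imwrite('pics/s2c.png',cv2.resize(im['color'][100:240,150:340,::-1],None,fx=3,fy=3))
E
```

```text
t 11.55 pos [ 0.3911 -0.1601  0.2185] yaw 87.3 F [ 0.8 -0.7 -0.1] w -0.0002
top lens_tube [ 0.4428 -0.3727 -0.002 ] 0.61 [299. 272.]
top lens_tube [ 0.4357 -0.5126  0.0007] 0.43 [353. 276.]
top lens_tube [ 0.5319 -0.1621  0.0025] 0.4 [219. 236.]
top drawer_place [ 0.5349 -0.1591  0.0096] 0.95 [217. 234.]
top drawer_place [ 0.5772 -0.3928  0.0044] 0.21 [308. 220.]
top drawer_handle [ 0.447  -0.1582  0.0469] 0.82 [214. 269.]
scene lens_tube [ 0.4353 -0.5114  0.0034] 0.7 [245. 338.]
scene lens_tube [ 0.5331 -0.1605  0.0097] 0.57 [218. 192.]
scene lens_tube [ 0.4481 -0.1527  0.044 ] 0.43 [178. 190.]
scene drawer_place [ 0.5353 -0.1601  0.0089] 0.93 [219. 192.]
scene drawer_place [ 0.4459 -0.1559  0.0489] 0.52 [177. 190.]
scene drawer_handle [ 0.4463 -0.1544  0.0477] 0.89 [177. 190.]
```

View pics/s2c.png

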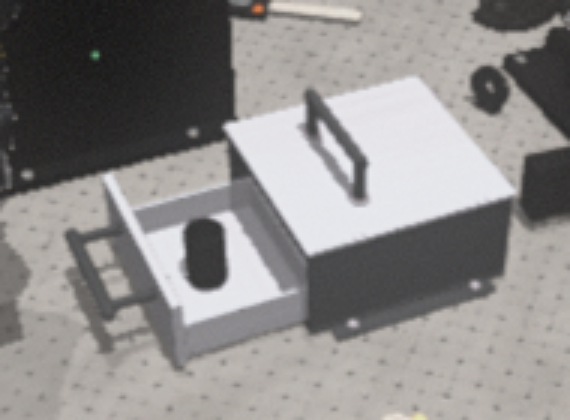

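drive_tool(
  targets=[
    [0,0,-0.04,0],
    [0,0,-0.04,0],
    [0,0,-0.038,0],
    [0.01,0,0,0],
    [0.01,0,0,0],
  ],
)

```text
clock: 12.58
position: [0.4158, -0.1617, 0.1018]
ee_rot: [0.001, 0.022, 1.0, -0.0]
contact_force: [-0.1, 0.3, 0.1]
width: -0.0003
```

drive_tool(
  targets=[
    [0.006,0,0,0],
    [0.006,0,0,0],
    [0.006,0,0,0],
    [0.006,0,0,0],
    [0.006,0,0,0],
  ],
)

```text
clock: 13.2
position: [0.4439, -0.1611, 0.101]
ee_rot: [-0.0, 0.022, 1.0, 0.0]
contact_force: [-0.8, -0.5, 0.6]
width: -0.0004
```

drive_tool(
  targets=[
    [0.006,0,0,0],
    [0.008,0,0,0],
    [0.008,0,0,0],
    [0.008,-0.001,0,0],
    [0.008,-0.001,0,0],
  ],
)

```text
clock: 13.82
position: [0.4822, -0.1626, 0.1007]
ee_rot: [-0.0, 0.023, 1.0, 0.001]
contact_force: [-1.1, 1.2, -0.7]
width: -0.0002
```

drive_tool(
  targets=[
    [0.006,0,0,0],
    [0.006,-0.001,0,0],
    [0.006,0,0,0],
    [0.005,0,0,0],
    [0.004,0,0,0],
  ],
)

```text
clock: 14.45
position: [0.5093, -0.1644, 0.101]
ee_rot: [0.0, 0.022, 1.0, -0.0]
contact_force: [-1.2, -0.9, -0.4]
width: 0.0003
```

drive_tool(
  targets=[
    [0.003,0,0,0],
    [0.002,0,0,0],
    [0.002,0,0,0],
    [0.001,0,0,0],
    [0,0,0,0],
  ],
)

```text
clock: 15.08
position: [0.5171, -0.1641, 0.101]
ee_rot: [0.0, 0.023, 1.0, 0.0]
contact_force: [-0.8, -0.8, -0.8]
width: -0.0001
```

```bash
python3 - <<'E'
from h import *
st();im=look('scene',['drawer_handle','cover_bar'],'s3')
E
```

```text
t 15.07 pos [ 0.5171 -0.1641  0.101 ] yaw 87.4 F [-0.8 -0.8 -0.8] w -0.0001
scene drawer_handle [ 0.5328 -0.1589  0.0485] 0.61 [216. 179.]
scene cover_bar [ 0.6387 -0.1657  0.1163] 0.71 [261. 142.]
scene cover_bar [ 0.6215 -0.1654  0.009 ] 0.58 [254. 182.]
scene cover_bar [ 0.533  -0.1591  0.0478] 0.39 [216. 179.]
```

Continue in small steps until the stop is felt.

drive_tool(
  targets=[
    [0.002,0,0,0],
    [0.002,0,0,0],
    [0.001,0,0,0],
    [0.001,0,0,0],
    [0,0,0,0],
  ],
)

```text
clock: 15.85
position: [0.5231, -0.1641, 0.1009]
ee_rot: [0.0, 0.022, 1.0, 0.0]
contact_force: [-0.9, -0.5, 0.2]
width: -0.0001
```

drive_tool(
  targets=[
    [0.002,0,0,0],
    [0.001,0,0,0],
    [0.001,0,0,0],
    [0.001,0,0,0],
    [0,0,0,0],
  ],
)

```text
clock: 16.48
position: [0.5239, -0.164, 0.1008]
ee_rot: [-0.005, 0.022, 1.0, 0.0]
contact_force: [-10.8, -3.8, 8.2]
width: -0.0005
```

drive_tool(
  targets=[
    [-0.01,0,0,0],
    [-0.02,0,0,0],
    [0,0,0.04,0],
    [0,0,0.06,-10],
    [0,0,0.05,-10],
  ],
  jaw=0.0,
)

```text
clock: 17.1
position: [0.4985, -0.1641, 0.2531]
ee_rot: [0.002, 0.199, 0.98, 0.0]
contact_force: [0.5, 0.4, 0.0]
width: 0.0002
```

drive_tool(
  targets=[
    [0.01,0,0,-10],
    [0.01,0,0,-10],
    [0.01,0,0,-10],
    [0.01,0,0,-10],
    [0.01,0,0,-10],
  ],
  jaw=0.05,
)

```text
clock: 17.73
position: [0.5487, -0.1639, 0.2509]
ee_rot: [0.001, 0.594, 0.804, 0.001]
contact_force: [0.3, 0.4, 0.5]
width: 0.0497
```

drive_tool(
  targets=[
    [0.01,0,0,-10],
    [0.01,0,0,-10],
    [0.0,0,0,0],
    [0,0,0,0],
    [0,0,0,0],
  ],
)

```text
clock: 18.35
position: [0.5675, -0.164, 0.251]
ee_rot: [-0.0, 0.722, 0.691, 0.0]
contact_force: [0.1, -0.1, -0.7]
width: 0.0497
```

```bash
python3 - <<'E'
from h import *
st();a=look('scene',['drawer_handle','cover_bar','lens_tube'],'s4')['color']
b=look('wrist',['drawer_handle','cover_bar','cover_hinge'],'w4')['color']
look('top',['drawer_handle','cover_bar','cover_hinge'],'t4')
c=np.hstack([cv2.resize(a[110:250,150:340],(400,295)),cv2.resize(b,(393,295))])
cv2.imwrite('pics/c4.png',c[:,:,::-1])
E
```

```text
t 18.35 pos [ 0.5675 -0.164   0.251 ] yaw -2.5 F [ 0.1 -0.1 -0.7] w 0.0497
scene drawer_handle [ 0.5359 -0.1563  0.0464] 0.98 [217. 178.]
scene cover_bar [ 0.6409 -0.1657  0.1161] 0.84 [262. 142.]
scene lens_tube [ 0.4341 -0.5123  0.004 ] 0.7 [244. 338.]
scene lens_tube [ 0.4449 -0.3718  0.0015] 0.65 [218. 277.]
wrist drawer_handle [ 0.539  -0.1611  0.0447] 0.88 [250. 197.]
wrist cover_bar [ 0.6398 -0.1638  0.112 ] 0.95 [375. 216.]
wrist cover_hinge [ 0.7392 -0.1694  0.0776] 0.86 [477. 206.]
top drawer_handle [ 0.5395 -0.1636  0.0444] 0.7 [217. 232.]
top cover_bar [ 0.6335 -0.1675  0.1167] 0.78 [216. 193.]
top cover_hinge [ 0.7406 -0.171   0.074 ] 0.71 [221. 151.]
```

View pics/c4.png

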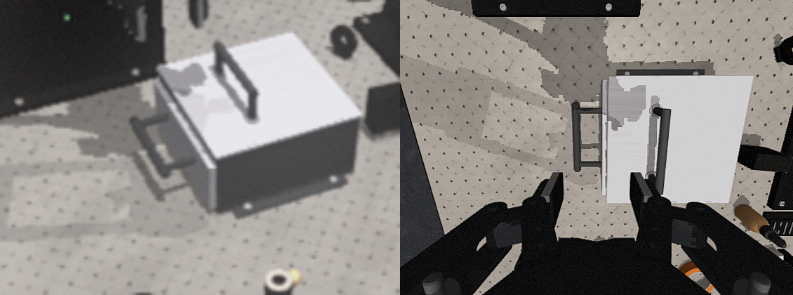

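drive_tool(
  targets=[
    [0.035,-0.001,0,0],
    [0.035,-0.001,0,0],
    [0,0,-0.02,0],
    [0,0,-0.03,0],
    [0,0,-0.028,0],
  ],
)

```text
clock: 19.58
position: [0.638, -0.1661, 0.172]
ee_rot: [0.0, 0.723, 0.691, 0.0]
contact_force: [-0.5, 0.7, 0.1]
width: 0.0497
```

drive_tool(
  targets=[
    [0,0,0,0],
    [0,0,0,0],
    [0,0,0,0],
    [0,0,0,0],
    [0,0,0,0],
  ],
  jaw=0.0,
  force=40,
)

```text
clock: 20.2
position: [0.6376, -0.1663, 0.1741]
ee_rot: [0.0, 0.723, 0.691, -0.0]
contact_force: [-5.5, -0.7, 4.6]
width: 0.0085
```

```bash
python3 - <<'E'
from h import *
st()
E
```

```text
t 20.2 pos [ 0.6376 -0.1663  0.1741] yaw -2.6 F [-5.5 -0.7  4.6] w 0.0085
```

drive_tool(
  targets=[
    [0,0,0,0],
    [0,0,0,0],
    [0,0,0,0],
    [0,0,0,0],
    [0,0,0,0],
  ],
)

```text
clock: 20.82
position: [0.6376, -0.1663, 0.1741]
ee_rot: [0.0, 0.723, 0.691, -0.0]
contact_force: [-4.2, 0.1, 6.3]
width: 0.0082
```

```bash
python3 - <<'E'
from h import *
st();look('scene',['cover_bar'])
b=look('wrist',['cover_bar'],'w5')['color']
cv2.imwrite('pics/w5c.png',cv2.resize(b[200:,140:420,::-1],None,fx=2,fy=2))
E
```

```text
t 20.82 pos [ 0.6376 -0.1663  0.1741] yaw -2.6 F [-4.2  0.1  6.3] w 0.0082
scene cover_bar [ 0.6419 -0.1654  0.1156] 0.74 [262. 142.]
scene cover_bar [ 0.57   -0.3959  0.0032] 0.62 [282. 262.]
scene cover_bar [ 0.5397 -0.1576  0.0449] 0.26 [219. 179.]
wrist cover_bar [ 0.6424 -0.1614  0.1123] 0.59 [289. 260.]
```

View pics/w5c.png

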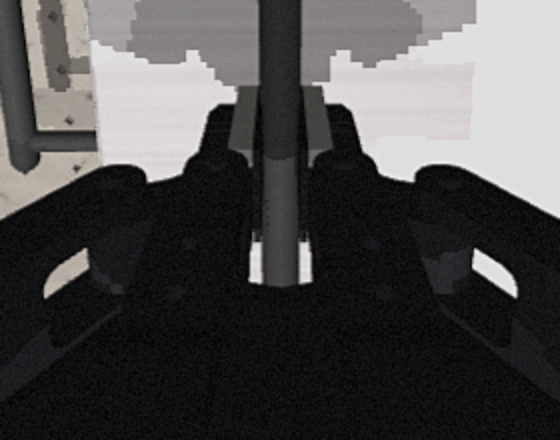

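drive_tool(
  targets=[
    [0.002,0,0.0044,0],
    [0.002,0,0.0044,0],
    [0.0023,0,0.0042,0],
    [0.0023,0,0.0042,0],
    [0.0026,0,0.0041,0],
  ],
)

```text
clock: 21.65
position: [0.6472, -0.1666, 0.1932]
ee_rot: [-0.002, 0.723, 0.691, -0.002]
contact_force: [-6.7, -2.4, -2.0]
width: 0.0084
```

```bash
python3 - <<'E'
from h import *
st();look('scene',['cover_bar'],'s6')
E
```

```text
t 21.65 pos [ 0.6472 -0.1666  0.1932] yaw -2.6 F [-6.7 -2.4 -2. ] w 0.0084
scene cover_bar [ 0.6496 -0.1634  0.1345] 0.85 [265. 133.]
```

drive_tool(
  targets=[
    [0.0021,-0.0002,0.0041,0],
    [0.0027,-0.0002,0.0038,0],
    [0.003,-0.0002,0.0037,0],
    [0.0032,-0.0002,0.0035,0],
    [0.0033,-0.0002,0.0035,0],
  ],
)

```text
clock: 22.38
position: [0.6612, -0.1673, 0.2122]
ee_rot: [-0.002, 0.723, 0.691, -0.002]
contact_force: [-8.3, -2.2, 2.0]
width: 0.0083
```

drive_tool(
  targets=[
    [0.0035,-0.0002,0.0032,0],
    [0.0036,-0.0002,0.0031,0],
    [0.0038,-0.0002,0.0029,0],
    [0.0039,-0.0002,0.0028,0],
    [0.0041,-0.0002,0.0026,0],
  ],
)

```text
clock: 23.0
position: [0.6796, -0.1681, 0.2285]
ee_rot: [-0.002, 0.723, 0.691, -0.002]
contact_force: [-10.6, -1.0, 7.6]
width: 0.0082
```

drive_tool(
  targets=[
    [0.004,0,0.0025,0],
    [0,0,0,0],
    [0,0,0,0],
    [0,0,0,0],
    [0,0,0,0],
  ],
)

```text
clock: 23.62
position: [0.6841, -0.1683, 0.2316]
ee_rot: [-0.001, 0.723, 0.691, -0.002]
contact_force: [-9.9, -0.3, 8.3]
width: 0.0082
```

```bash
python3 - <<'E'
from h import *
st()
for c in ['scene','wrist','top']:
    a=look(c,['cover_bar','cover_hinge','drawer_handle'],c+'7')['color']
    if c=='scene': cv2.imwrite('pics/s7c.png',cv2.resize(a[70:250,150:350,::-1],None,fx=3,fy=3))
E
```

```text
t 23.62 pos [ 0.6841 -0.1683  0.2316] yaw -2.6 F [-9.9 -0.3  8.3] w 0.0082
scene cover_bar [ 0.6868 -0.1663  0.169 ] 0.82 [282. 116.]
scene cover_hinge [ 0.7405 -0.1669  0.0744] 0.9 [301. 145.]
scene drawer_handle [ 0.5368 -0.1603  0.047 ] 0.84 [218. 179.]
wrist cover_hinge [ 0.7406 -0.1703  0.0755] 0.62 [350. 213.]
wrist drawer_handle [ 0.5363 -0.1619  0.0452] 0.68 [120. 204.]
top cover_bar [ 0.5355 -0.163   0.047 ] 0.69 [217. 234.]
top cover_bar [ 0.6805 -0.1691  0.1696] 0.59 [215. 170.]
top cover_hinge [ 0.7436 -0.1717  0.0747] 0.87 [222. 150.]
top cover_hinge [ 0.5398 -0.1631  0.0436] 0.54 [217. 232.]
```

View pics/s7c.png

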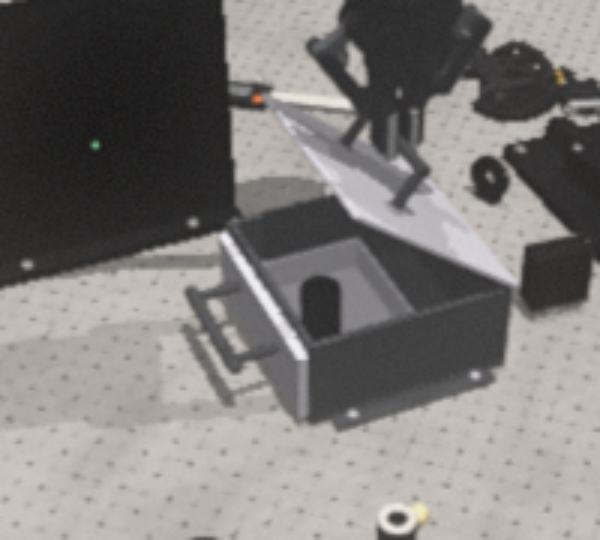

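drive_tool(
  targets=[
    [0.001,0,0.001,0],
    [0,0,0.001,0],
    [0,0,0,0],
    [0,0,0,0],
    [0,0,0,0],
  ],
)

```text
clock: 24.85
position: [0.686, -0.1683, 0.2331]
ee_rot: [-0.001, 0.723, 0.691, -0.001]
contact_force: [-6.7, -1.4, 5.1]
width: 0.0082
```

drive_tool(
  targets=[
    [0,0,0,0],
    [0,0,0,0],
    [0,0,0,0],
    [0,0,0,0],
    [0,0,0,0],
  ],
)

```text
clock: 25.48
position: [0.686, -0.1683, 0.2331]
ee_rot: [-0.001, 0.723, 0.691, -0.001]
contact_force: [-7.6, -0.2, 5.5]
width: 0.0084
```

```bash
python3 - <<'E'
from h import *
st()
look('scene',['cover_bar','drawer_handle','lens_tube','post_holder','brass_nut'],'s8');st()
E
```

```text
t 25.48 pos [ 0.686  -0.1683  0.2331] yaw -2.6 F [-7.6 -0.2  5.5] w 0.0084
scene cover_bar [ 0.6877 -0.1682  0.1696] 0.72 [282. 116.]
scene drawer_handle [ 0.5376 -0.1612  0.0449] 0.7 [219. 180.]
scene lens_tube [ 0.4412 -0.3706  0.0019] 0.92 [216. 277.]
scene lens_tube [ 0.4364 -0.5091  0.0066] 0.86 [245. 336.]
scene lens_tube [ 0.6231 -0.1677  0.0134] 0.65 [255. 181.]
scene lens_tube [ 0.6291 -0.1649  0.0062] 0.56 [257. 182.]
scene lens_tube [ 0.6667 -0.1665  0.0012] 0.36 [272. 179.]
scene post_holder [ 0.5691 -0.3964  0.0018] 0.88 [282. 263.]
scene brass_nut [ 0.6395 -0.4659 -0.0025] 0.54 [332. 277.]
t 25.77 pos [ 0.686  -0.1683  0.2331] yaw -2.6 F [-7.8 -1.   5.5] w 0.0082
```

```bash
python3 -c "
from rig import manip;print(manip.sign_off())"
```

```text
the job is handed in; nothing more can be done
None
```

The job is done and handed in at about 26 s of the 61 s allowed. The smallest lens tube stands in the shut drawer, and the gripper is holding the lid at about 40°. No verdict was reported.

- **Tube:** I took the smallest of the three black tubes, the middle one at (0.458, -0.447). I set it on the drawer floor and let go. After the drawer was shut and the lid raised, a picture showed it still upright. The spotter put it at x = 0.623–0.629, against the 0.625 expected after the drawer's travel.
- **Drawer:** I pushed it by the handle until I felt the stop, at about 11 N. The handle moved about 91 mm, and its final position fits the box dimensions only if the drawer is shut. I had no direct reading of the drawer opening.
- **Lid:** The two estimates of its angle disagree a little. Sideways travel of the gripper gives 39°, and its rise gives 42°, probably because the bar slipped 1–2 mm in the pads. Both are within the 5° allowed. The arm was still in the last readings, with about 9 N on the tool.
- **Other checks:** The gripper read the bar as 8.2 mm thick where 10 mm was stated, but the wrist picture showed it properly between the pads. The post holder and brass nut were found where they started, to within 8 mm, which is about how far the spotter's readings vary.

I viewed 8 pictures.

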